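# Put the tall gel cassette up on the light stand

### The arm

A 6-joint arm with a two-finger parallel gripper is mounted at the origin on the work surface. World frame = base frame: x ahead of the robot, y to its left, z up, the work surface at z = 0. Lengths are in m, angles in rad, forces in N, time in s.
With the tool pointing down it reaches from about 0.35 to 0.775 m from the base axis. Payload 5.5 kg.
Tool frame: the origin (TCP) lies where the fingers leave the gripper's body, on its centre line; the fingertips stand 73 mm ahead of it and the grasp point (between the pads) lies 54 mm ahead of it; z points along the fingers, y is the line along which they close (so a half turn about z gives the same grasp; the last joint's range is limited). The gripper opens to 85 mm and grips with 20 to 120 N. Pads are 22 mm wide; open, the fingers measure 114 mm over their backs; the gripper's body (76 mm by 85 mm) begins 54 mm behind the grasp point. The pads swing forward as they close: fully open they stand 13 mm farther back than shut.
Start: joints at [-1.318, 0.313, 0.046, 1.304, 0, 1.431], TCP at [0.22, -0.531, 0.304] pointing down, gripper open.
Joint ranges: [-2.76, 2.76], [-0.86, 1.69], [-1.03, 1.26], [-2.2, 2.34], [-1.47, 1.5], [-3.14, 3.14]. Speed limits (rad/s): [2.57, 2.57, 3.14, 3.14, 3.14, 3.14].

### API

Orientations are given as a unit quaternion [x, y, z, w].
In Python, from rig import readout, camera, manip, boxes_of, regions_of, mark_of gives the robot as it stands.
- The arm moves only by the tool jog_arm, never from a script. Its argument "motion" is text: rows parted by semicolons, each of 5 numbers parted by spaces: the closure, from -1 (fully open) to 1 (shut), then the shift along the world's x, y, z each as a share of 20 cm, from -1 to 1, then the turn about the world's z as a share of 60 degrees, from -1 to 1. In form: fingers tx ty tz twist; .... A call has 1 to 12 rows; each row is the pose to reach, as a shift and turn from the pose commanded when the call began; what a row does not reach only later rows make up. A row lasts 1/12 s, in which the tool goes at most 41.7 mm and 7.16 degrees, less where a joint would pass 70% of its speed; a pose out of reach is approached as far as the arm can. A call with a number of a shift or a turn outside -1 to 1 is refused whole. A call with a gripper value outside its range is refused whole. The fingers move at their own pace and stop on an object; "force" is the grip in N (left out, the last holds). Time passes only in rows, so rows that repeat a pose let the fingers close. It gives the time, the measured TCP pose, the force, the opening and the grip force at its end, in the units of the state.
- readout.state(): the state, without advancing time (a new reading comes with each control period).
- camera(name): name is "scene" or "top" or "wrist"; returns a dict with "color" (384x512x3 uint8, red, green, blue), "fx", "fy", "cx", "cy" (pixels), "xyz" and "attitude" of the camera in the world. Camera axes: x right, y down, z forward; pixel columns grow to the right and rows downward; lengths in m; the calibration is good to about 2 mm. A picture is of the moment at which its call begins. There is no depth.
- manip.finish_job(): hands the job in; it is judged then, once.
Trained networks look in the newest picture that a camera, given by its name, has taken for a name from the list of things; names that differ only in an ending like _2 or _b are one class to them, and where a whole thing is asked for, a point or a joint stands for the part that bears it (a point fixed in the world has none). Each returns a list of dicts, best first, with "confidence" (0 to 1); they miss things now and then, are a little off and sometimes report something else, mostly with a low value. They report only what shows in the picture. A call takes as long as a camera call. They do not tell look-alikes from the thing itself.
- boxes_of(label, camera): "box" ([left, top, right, bottom] in pixels, round what is visible of it).
- regions_of(label, camera): "region" (384x512 bool, what is visible of it) and "box" ([left, top, right, bottom] in pixels, round what is visible of it).
- mark_of(label, camera): "point" ([column, row] in pixels: a listed point, or the origin of a listed thing).
The state is a dict: "time_s": time; "joints": joint angles; "joint_vel": joint speeds; "joint_torque": joint torques, N m; "position": TCP position; "eef_rot": TCP orientation; "contact_force": force on the tool from outside, world axes, zero at the start; "moment": the same for the moment, N m; "gripper_width": finger opening in m; "finger_force": force on a finger pad.
Only numpy, scipy, OpenCV 4.12 (cv2) and the standard library are available. Lean on these libraries where they do the work, as an engineer would, in place of code of your own. Each camera call takes 0.05 s, during which the arm holds its last target. There are 200 camera calls.

### The job

Slide the tall gel cassette up out of its slot in the rack and stand it gently on the ledge of the light stand, so that it leans flat back against the lit panel without sticking out past either side of it. Let go of it, leave the two short cassettes in their slots, and do not disturb the other things on the bench.

Things in the scene. Friction and masses are not known exactly. Their poses are not given: they have to be found in the camera images.
- tall_cassette: Gel cassette to be moved: upright flat glass panel with a 10 mm white plastic border, 8 mm thick (x), 100 mm wide (y), 160 mm high (z), about 0.28 kg. It is the tallest of the three in the rack. Origin: centre of its bottom edge.
- tall_cassette_top (a point): Centre of the tall cassette's top edge, 160 mm above its origin.
- short_cassette_a: Like the tall one (8 x 100 mm) but only 100 mm high; stays in its slot. Origin: centre of its bottom edge.
- short_cassette_b: A second short cassette, same as short_cassette_a; stays in its slot.
- rack: Grey slotted rack, fixed, 170 (x) by 130 (y) by 70 mm high. Origin: centre of underside. Four upright slots, at x = -54, -18, 18, 54 mm, 11 mm wide, guide a cassette's two side edges (104 mm between slot ends) from the rack floor at 10 mm up to 70 mm. Three are filled; the tall one's slot varies. Tops of the short cassettes at 110 mm, of the tall one at 170 mm above the bench.
- stand: Aluminium light stand, fixed to the bench, base 150 mm (x) by 160 mm (y) by 16 mm. Its front, with the ledge, faces its +x (away from the robot). Origin: on its underside, right below the corner of panel and ledge.
- easel: The stand's panel and ledge, fixed. Origin: mid inner corner of panel face and ledge, 46 mm up. z runs up the face, leaning 0.35 rad back (to the robot); x out of the face; y along the ledge. Panel 160 mm wide, 95 mm up from the corner, 12 thick. Ledge square to it, 34 mm deep, then a lip 6 high, 4 thick. A placed cassette has its origin at x = 4 mm, z = 0, its z along the panel's z.
- wash_bottle: White plastic wash bottle, 74 mm wide, 180 mm high, with a thin bent spout to 243 mm. Origin: centre of its underside. Bystander.
- jar: Glass jar with a flat stopper, 90 mm wide, 154 mm high. Origin: centre of its underside. Bystander.
- dish: Clear flat culture dish, 94 mm wide, 17 mm high. Origin: centre of its underside. Bystander.
- balance: Small flat bench balance, 150 by 125 mm, 24 mm high, fixed. Origin: centre of its underside. Bystander.
Things that resemble listed ones, but are neither listed nor needed, are in the scene too. Of the things that look like the stand, take the one that is nearest to the robot's base at the start.

How it is judged:
On the way:
1. the tall cassette has been drawn up clear of the rack (its bottom edge above the rack's top) (z of tall_cassette in the frame of rack above 0.073 m), for 0.1 s.
At the end, for the whole second after the job is handed in: Tall cassette at rest on the ledge (bottom within 10 mm of it, back within 8 mm of the panel), flat to the panel (0.1 rad, edges parallel to 0.12 rad), at most 32 mm off its middle. Short cassettes moved under 20 mm; bottle, jar and dish under 30 mm (x of tall_cassette in the frame of easel between -0.002 and 0.012 m and z of tall_cassette in the frame of easel between -0.005 and 0.01 m and y of tall_cassette in the frame of easel between -0.032 and 0.032 m and angle between the z axis of tall_cassette and the z axis of easel, either way round below 0.1 rad and angle between the y axis of tall_cassette and the y axis of easel, either way round below 0.12 rad and z of tall_cassette_top in the frame of easel above 0.14 m and linear speed of tall_cassette below 0.02 m/s and angular speed of tall_cassette below 0.1 rad/s and distance of each of short_cassette_a, short_cassette_b from where it was at the start of the episode below 0.02 m and distance of each of wash_bottle, jar, dish from where it was at the start of the episode below 0.03 m); the robot touches nothing.
It fails at once if a short cassette is pulled out or disturbed (moved over 20 mm) (distance of any of short_cassette_a, short_cassette_b from where it was at the start of the episode above 0.02 m).
It fails at once if wash bottle, jar or dish moved over 30 mm (distance of any of wash_bottle, jar, dish from where it was at the start of the episode above 0.03 m).
It fails at once if the cassette is dropped onto the light stand (faster than 0.45 m/s within 50 mm of its seat) (distance between tall_cassette and easel below 0.05 m and linear speed of tall_cassette above 0.45 m/s).
It fails at once if the cassette is knocked hard on the light stand (over 60 N) (contact force between tall_cassette and stand above 60 N).
It also fails if it takes over 38 s, if anything falls off the work surface, if the arm or the gripper's body presses on something with over 40 N, if the wrist force passes 120 N, or if a joint passes its speed limit or range.

## Working session

There is one attempt and no reset: what is moved stays moved. The work goes in short steps, Python scripts to look and compute and a tool call to move; the robot and the scene stay as the last step left them, time stands still between calls to the robot, and variables do not carry over. Pictures are saved under pics/ and viewed, at most 10 in all, crops included, and the job is handed in when it is done.

Besides the shell and the picture viewer there is one more tool, called as a command line: name --argument value ..., lists and objects as JSON in quotes. jog_arm: Moves the arm, as the interface text tells. Shift numbers are shares of 20 cm and turn numbers shares of 60 degrees, none past 1 either way. Its arguments: {"type":"object","properties":{"motion":{"type":"string"},"force":{"type":"number"}},"required":["motion"]}

```bash
ls; mkdir -p pics
cat > h.py <<'E'
import numpy as np, cv2
from scipy.spatial.transform import Rotation as R
from rig import readout, camera, manip, boxes_of, regions_of, mark_of
def rot(c):
    a=np.array(c["attitude"]); return a if a.shape==(3,3) else R.from_quat(a).as_matrix()
def proj(c,P):
    p=(np.atleast_2d(P)-np.array(c["xyz"]))@rot(c)
    return np.c_[c["fx"]*p[:,0]/p[:,2]+c["cx"],c["fy"]*p[:,1]/p[:,2]+c["cy"]]
def ray(c,uv):
    d=rot(c)@np.array([(uv[0]-c["cx"])/c["fx"],(uv[1]-c["cy"])/c["fy"],1]); return np.array(c["xyz"]),d
def atz(c,uv,z):
    o,d=ray(c,uv); return o+d*(z-o[2])/d[2]
E
python3 - <<'E'
from h import *
ims=[]
for n in ("scene","top"):
    c=camera(n); cv2.imwrite(f"pics/{n}0.png",c["color"][:,:,::-1]); print(n,np.round(c["xyz"],3),np.round(rot(c),3).tolist(),c["fx"],c["cx"],c["cy"])
    ims.append(c["color"][:,:,::-1])
    for l in ("tall_cassette","tall_cassette_top","short_cassette_a","rack","stand","easel","wash_bottle","jar","dish","balance"):
        print(l,"M",[(np.round(m["point"]).tolist(),round(m["confidence"],2)) for m in mark_of(l,n)][:4],"B",[(np.round(m["box"]).tolist(),round(m["confidence"],2)) for m in boxes_of(l,n)][:4])
E
```

```text
pics
scene [1.173 0.598 1.198] [[-0.744, 0.521, -0.419], [0.669, 0.571, -0.477], [-0.009, -0.635, -0.772]] 362.78633510280423 254.45296474270853 193.9744454322449
tall_cassette M [([300.0, 252.0], 0.64)] B [([291.0, 221.0, 314.0, 254.0], 0.83)]
tall_cassette_top M [([304.0, 232.0], 0.7)] B [([294.0, 221.0, 315.0, 257.0], 0.92)]
short_cassette_a M [([322.0, 238.0], 0.77), ([316.0, 244.0], 0.74), ([194.0, 166.0], 0.16)] B [([308.0, 218.0, 327.0, 244.0], 0.84), ([314.0, 214.0, 334.0, 239.0], 0.71), ([286.0, 230.0, 341.0, 268.0], 0.23)]
rack M [([311.0, 249.0], 0.65), ([346.0, 313.0], 0.25)] B [([287.0, 232.0, 340.0, 272.0], 0.92), ([184.0, 135.0, 205.0, 170.0], 0.22)]
stand M [([240.0, 188.0], 0.85), ([207.0, 130.0], 0.85)] B [([222.0, 155.0, 268.0, 210.0], 0.95), ([193.0, 99.0, 232.0, 140.0], 0.82), ([286.0, 218.0, 342.0, 271.0], 0.53)]
easel M [([208.0, 119.0], 0.89), ([241.0, 183.0], 0.7)] B [([189.0, 95.0, 225.0, 132.0], 0.72), ([225.0, 155.0, 260.0, 196.0], 0.63)]
wash_bottle M [([348.0, 315.0], 0.95), ([196.0, 164.0], 0.26)] B [([338.0, 285.0, 362.0, 324.0], 0.82), ([293.0, 219.0,
[... 864 characters left out ...]
d M [([399.0, 251.0], 0.78), ([290.0, 210.0], 0.67)] B [([378.0, 233.0, 436.0, 279.0], 0.83), ([264.0, 190.0, 314.0, 240.0], 0.67)]
easel M [([289.0, 204.0], 0.78), ([406.0, 249.0], 0.77), ([354.0, 196.0], 0.7)] B [([383.0, 238.0, 439.0, 266.0], 0.95), ([271.0, 193.0, 313.0, 222.0], 0.61)]
wash_bottle M [([123.0, 182.0], 0.89)] B [([89.0, 168.0, 130.0, 191.0], 0.69), ([265.0, 191.0, 311.0, 240.0], 0.33)]
jar M [([357.0, 200.0], 0.79), ([185.0, 209.0], 0.59), ([188.0, 150.0], 0.36)] B [([349.0, 182.0, 380.0, 207.0], 0.98)]
dish M [([185.0, 151.0], 0.77)] B [([177.0, 137.0, 199.0, 160.0], 0.64)]
balance M [([271.0, 146.0], 0.78), ([184.0, 210.0], 0.27)] B [([253.0, 128.0, 286.0, 170.0], 0.86)]
```

```bash
python3 -c "
import cv2
for n in('scene','top'):
    cv2.imwrite(f'pics/{n}1.png',cv2.resize(cv2.imread(f'pics/{n}0.png'),(800,600),interpolation=cv2.INTER_CUBIC))"
```

```text
(no output)
```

View pics/scene1.png

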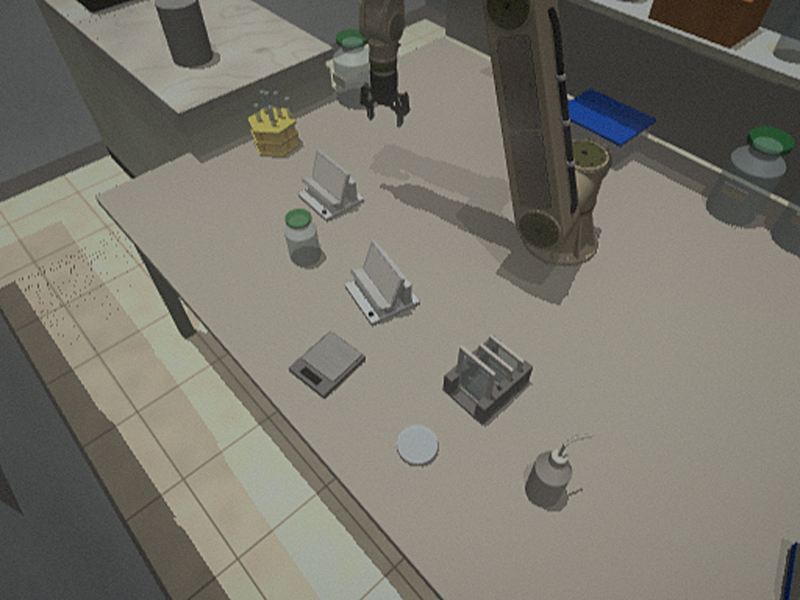

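View pics/top1.png

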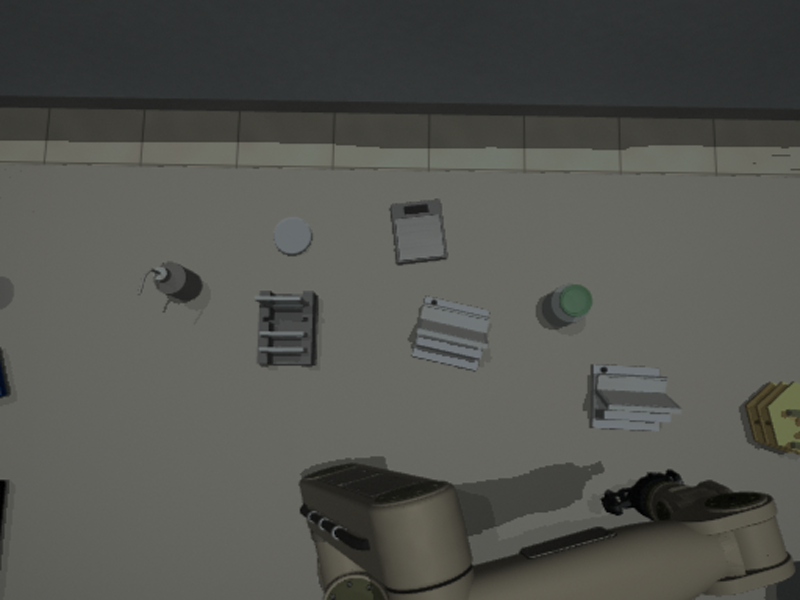

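Scene (512-px frame): rack at about (311,249), with the tall cassette at (303,238) in its +x slot. There are two stands, at (240,188) and (207,130). In the top view the rack is at (185,210) and the stands are at (290,210) and (399,251). I'll localise everything and overlay wireframes to check the choice.

```bash
cat >> h.py <<'E'
def tri(cs,uvs):
    A=np.zeros((3,3));b=np.zeros(3)
    for c,u in zip(cs,uvs):
        o,d=ray(c,u); d/=np.linalg.norm(d); M=np.eye(3)-np.outer(d,d); A+=M; b+=M@o
    return np.linalg.solve(A,b)
def box(x0,x1,y0,y1,z0,z1):
    P=[(x,y,z) for x in(x0,x1) for y in(y0,y1) for z in(z0,z1)]
    E=[(i,i^k) for i in range(8) for k in(1,2,4) if i<i^k]
    return np.array(P,float)/1000,E
def place(P,x,y,yaw): return R.from_euler('z',yaw).apply(P)+[x,y,0]
T_E=R.from_euler('y',-0.35)
def easel(P): return T_E.apply(P)+[0,0,.046]
def models(rack,stand,tx=None):
    out=[]
    if rack is not None:
        out.append((place(box(-85,85,-65,65,0,70)[0],*rack),(0,255,255)))
        if tx is not None: out.append((place(box(tx-4,tx+4,-50,50,10,170)[0],*rack),(0,255,0)))
    if stand is not None:
        out.append((place(easel(box(-12,0,-80,80,0,95)[0]),*stand),(0,0,255)))
        out.append((place(easel(box(0,38,-80,80,0,0)[0]),*stand),(255,0,255)))
    return out
def draw(c,ms,crop,s):
    im=cv2.cvtColor(c["color"],cv2.COLOR_RGB2BGR); l,t,r,b=crop
    im=cv2.resize(im[t:b,l:r],None,fx=s,fy=s,interpolation=cv2.INTER_CUBIC)
    E=box(0,1,0,1,0,1)[1]
    for P,col in ms:
        q=((proj(c,P)-[l,t]+.5)*s-.5).round().astype(int)
        for i,j in E: cv2.line(im,tuple(map(int,q[i])),tuple(map(int,q[j])),col,1)
    return im
E
python3 - <<'E'
from h import *
s=camera("scene");t=camera("top")
print("standA",tri([s,t],[(241,183),(289,204)]),atz(s,(240,188),0),atz(t,(290,210),0))
print("standB",tri([s,t],[(208,119),(406,249)]),atz(t,(399,251),0))
print("rack",atz(s,(311,249),0),atz(t,(185,210),0))
print("talltop",tri([s,t],[(304,232),(177,191)]),atz(t,(177,191),.17))
r=regions_of("stand","top")
for n,l in (("top","rack"),("top","stand"),("top","tall_cassette"),("top","easel")):
    for q in regions_of(l,n)[:2]:
        print(l,cv2.minAreaRect(np.argwhere(q["region"])[:,::-1].astype(np.float32)),q["confidence"])
for n in("wash_bottle","jar","dish"):
    pass
print("bottle",atz(t,(123,182),0),"jar",atz(t,(357,200),0),"dish",atz(t,(185,151),0))
A=atz(t,(290,210),0);K=atz(t,(185,210),0)
ms=models((K[0],K[1],0.0),(A[0],A[1],-0.15),54)
cv2.imwrite("pics/ov1.png",np.hstack([draw(t,ms,(150,165,320,250),4.5)[:380],]))
cv2.imwrite("pics/ov2.png",draw(s,ms,(205,140,350,280),4))
E
```

```text
standA [ 0.56287992 -0.18811061  0.06430707] [ 0.54658252 -0.20902808  0.        ] [ 0.55073378 -0.20069586  0.        ]
standB [ 0.40779408 -0.61381278  0.06111156] [ 0.40217098 -0.61151947  0.        ]
rack [0.54495653 0.20391599 0.        ] [0.54476464 0.1991498  0.        ]
talltop [0.59662377 0.19752461 0.16171874] [0.59421928 0.19733067 0.17      ]
rack ((184.16220092773438, 209.23626708984375), (38.53279495239258, 48.28670883178711), 3.6913859844207764) 0.79
rack ((289.6922912597656, 213.0384521484375), (46.479515075683594, 40.596038818359375), 11.309932708740234) 0.66
stand ((289.67645263671875, 213.2941131591797), (45.11162567138672, 39.53330612182617), 14.03624439239502) 0.91
stand ((406.5, 254.5), (57.0, 43.0), 0.0) 0.81
easel ((408.2400207519531, 251.1799774169922), (54.74890899658203, 23.18646812438965), 3.1798300743103027) 0.82
easel ((290.76123046875, 207.86795043945312), (46.84573745727539, 20.687076568603516), 12.994616508483887) 0.8
bottle [0.64905339 0.44160467 0.        ] jar [ 0.59295172 -0.45703153  0.        ] dish [0.7746756  0.20862352 0.        ]
```

View pics/ov1.png

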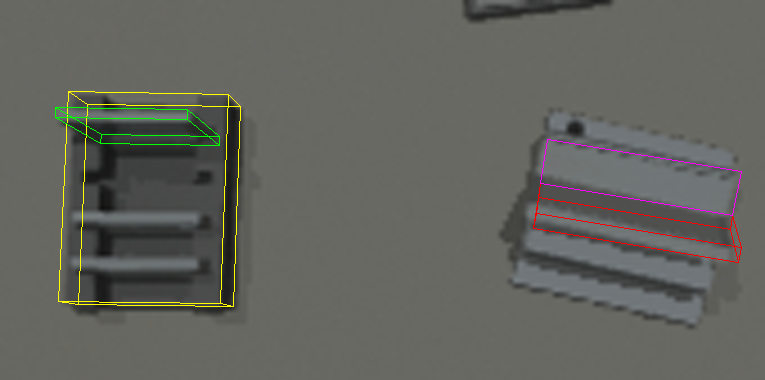

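View pics/ov2.png

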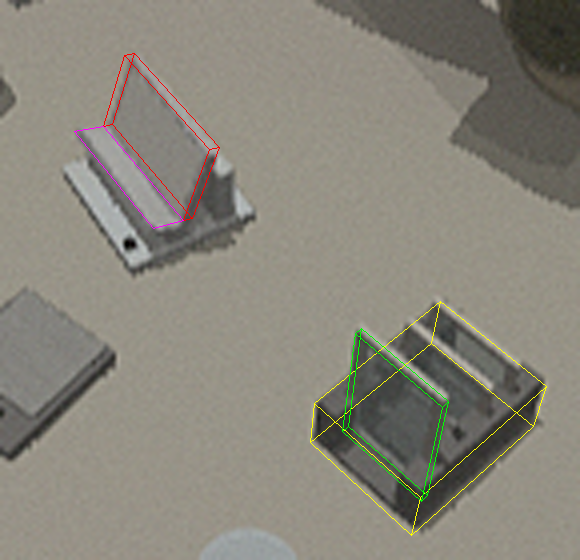

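Candidates for the cassette: the panel at scene (303,238) stands taller than the two at (316,235) and (325,228), so it is the tall one, in the +54 mm slot. For the stand: scene (240,188) is 0.59 m from the base and (207,130) is 0.73 m, so I take the first. The overlay crops confirm both choices. Moving now.

jog_arm --motion "-1 0.2 0.1 0.1 0; -1 0.4 0.2 0.2 0; -1 0.6 0.4 0.3 0; -1 0.8 0.6 0.3 0; -1 1 0.8 0.3 0; -1 1 1 0.3 0; -1 1 1 0.3 0"

```text
time_s: 3.03
position: [0.4168, -0.3385, 0.3636]
eef_rot: [0.981, 0.195, 0.0, 0.0]
contact_force: [0.5, -1.4, -0.6]
gripper_width: 0.0855
finger_force: 0.0
```

jog_arm --motion "-1 0.1 0.2 0 0; -1 0.2 0.4 0 0; -1 0.3 0.6 0 0; -1 0.4 0.8 0 0; -1 0.5 1 0 0; -1 0.5 1 0 0"

```text
time_s: 3.53
position: [0.5169, -0.1356, 0.3638]
eef_rot: [0.98, 0.197, 0.001, -0.001]
contact_force: [-0.4, -0.0, -0.3]
gripper_width: 0.0854
finger_force: 0.0
```

Run:
```python
from h import *
s=readout.state(); print(s["time_s"],s["position"],np.round(R.from_quat(s["eef_rot"]).as_matrix(),3).tolist(),s["joints"],s["contact_force"])
c=camera("wrist"); print(c["xyz"],np.round(rot(c),3).tolist(),c["fx"])
cv2.imwrite("pics/w1.png",c["color"][:,:,::-1])
for p in ([.56,-.2,.046],[.596,.197,.17]): print(proj(c,p))
```

```text
3.5333 [ 0.51687584 -0.1355636   0.36376994] [[0.922, 0.387, 0.001], [0.387, -0.922, 0.001], [0.001, -0.001, -1.0]] [-4.07451344e-01  2.23507250e-01  7.17793012e-02  1.41864489e+00
  1.56935295e-03  2.33712539e+00] [-0.38710964 -0.01441394 -0.3069305 ]
[ 0.58175982 -0.10838168  0.43431727] [[0.386, -0.887, -0.252], [-0.922, -0.372, -0.104], [-0.001, 0.272, -0.962]] 264.436915538282
[[312.27672907 153.06554662]]
[[-73.01918853 -50.62541472]]
```

Run:
```python
from h import *
im=cv2.imread("pics/w1.png"); cv2.imwrite("pics/w1b.png",cv2.resize(im,(800,600),interpolation=cv2.INTER_CUBIC))
```

```text
(no output)
```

View pics/w1b.png

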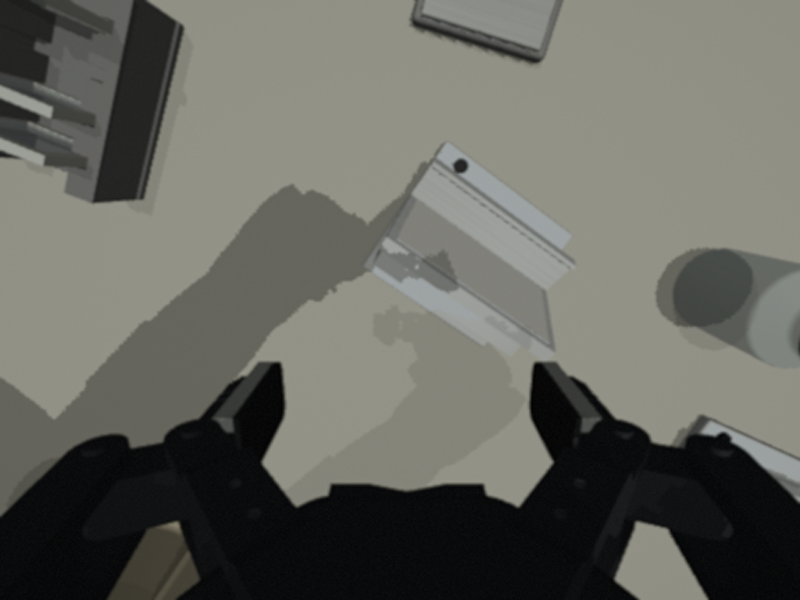

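The wrist picture shows the chosen stand. In 800-px pixels the panel/ledge corner runs (415,197)–(550,290), the panel top (385,237)–(555,350) and the lip (437,162)–(577,265). I'll fit its pose.

Run:
```python
from h import *
from scipy.optimize import least_squares
c=camera("wrist")
mod=np.array([(0,80,0),(0,-80,0),(0,80,95),(0,-80,95),(38,80,6),(38,-80,6)])/1000
px=np.array([(415,197),(550,290),(385,237),(555,350),(437,162),(577,265)])*.64
f=lambda p:(proj(c,place(easel(mod),*p))-px).ravel()
r=least_squares(f,[.55,-.2,-.2],loss="soft_l1"); print(r.x,np.round(r.fun.reshape(-1,2),1).tolist())
cv2.imwrite("pics/ov3.png",draw(c,models(None,r.x),(220,80,390,240),4.5)[:600])
```

```text
[ 0.55458172 -0.19573134 -0.20225636] [[-1.9, -1.8], [-1.7, -0.1], [1.8, 0.1], [1.9, 1.7], [-1.5, -0.3], [0.5, 0.4]]
```

View pics/ov3.png

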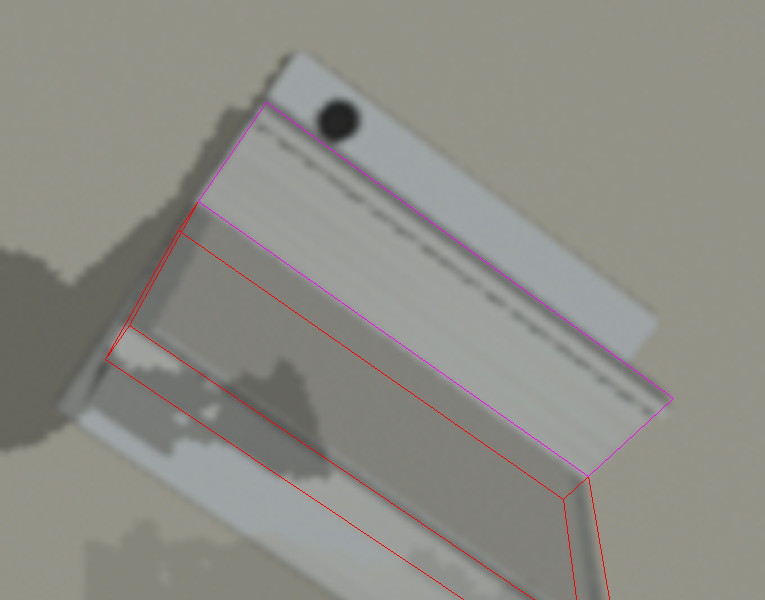

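jog_arm --motion "-1 0 0.2 0 0.1; -1 0 0.4 0 0.2; -1 0 0.6 0 0.3; -1 0 0.8 0 0.4; -1 0 1 0 0.5; -1 0 1 0 0.6; -1 0 1 0 0.7; -1 0 1 0 0.8; -1 0 1 0 0.9; -1 0 1 0 1; -1 0 1 0 1"

```text
time_s: 4.55
position: [0.5156, 0.059, 0.3636]
eef_rot: [0.751, 0.66, -0.0, 0.0]
contact_force: [0.3, -1.0, 0.4]
gripper_width: 0.0854
finger_force: 0.0
```

jog_arm --motion "-1 0.2 0.1 0 0.1; -1 0.3 0.2 0 0.12; -1 0.3 0.3 0 0.12; -1 0.3 0.4 0 0.12; -1 0.3 0.4 0 0.12"

```text
time_s: 4.97
position: [0.5759, 0.1419, 0.3629]
eef_rot: [0.709, 0.705, 0.0, -0.001]
contact_force: [0.2, -0.5, -0.4]
gripper_width: 0.0852
finger_force: 0.0
```

Run:
```python
from h import *
s=readout.state(); print(s["time_s"],s["position"],np.round(R.from_quat(s["eef_rot"]).as_matrix(),3).tolist(),s["joints"])
c=camera("wrist"); print(c["xyz"],np.round(rot(c),3).tolist())
print(proj(c,[.596,.197,.17]))
im=draw(c,models((.5448,.199,0),None,54),(0,0,512,384),1.5625)
cv2.imwrite("pics/w2.png",im)
```

```text
4.9667 [0.5758928  0.14191133 0.36287076] [[0.006, 1.0, -0.001], [1.0, -0.006, 0.001], [0.001, -0.001, -1.0]] [1.05948839e-01 3.43848713e-01 2.32182511e-01 1.45985728e+00
 9.42454802e-04 1.68301571e+00]
[0.57732154 0.21166204 0.43335744] [[1.0, -0.006, -0.003], [-0.007, -0.962, -0.273], [-0.001, 0.273, -0.962]]
[[279.74881587 129.28763887]]
```

View pics/w2.png

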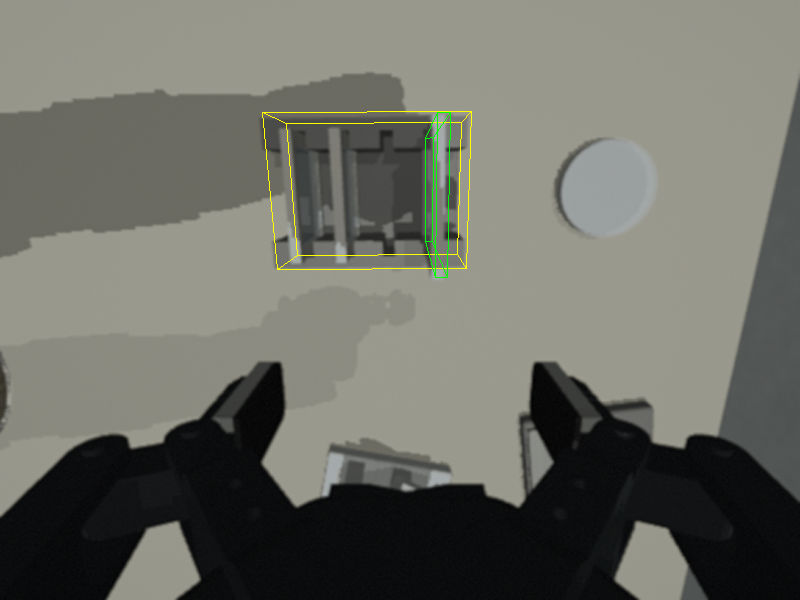

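The wrist view shows the tall cassette's white top edge at about (440,115)–(440,275) in 800-px pixels, with the overlay within a few pixels. I'll measure the strip numerically.

Run:
```python
from h import *
c=camera("wrist"); g=cv2.cvtColor(c["color"],cv2.COLOR_RGB2GRAY).astype(int)
for v in range(66,184,6): print(v,g[v,264:304].tolist())
for q in regions_of("tall_cassette","wrist")[:1]: print(q["box"],q["confidence"])
print([ (m["point"],m["confidence"]) for m in mark_of("tall_cassette_top","wrist")])
```

```text
66 [152, 152, 152, 152, 152, 151, 152, 152, 152, 152, 152, 152, 152, 152, 152, 152, 151, 152, 152, 152, 152, 152, 151, 151, 151, 152, 151, 152, 152, 151, 152, 152, 152, 152, 151, 152, 152, 152, 152, 152]
72 [104, 104, 106, 111, 120, 122, 121, 121, 121, 121, 122, 127, 144, 163, 166, 165, 166, 166, 166, 165, 158, 142, 128, 125, 126, 133, 141, 143, 143, 143, 143, 144, 144, 143, 143, 147, 151, 152, 152, 152]
78 [78, 78, 79, 78, 79, 79, 79, 78, 79, 74, 67, 84, 131, 164, 169, 168, 168, 168, 169, 168, 160, 141, 122, 119, 119, 118, 119, 119, 119, 119, 119, 118, 118, 119, 122, 136, 150, 152, 152, 152]
84 [79, 78, 79, 79, 79, 78, 69, 56, 57, 60, 60, 71, 104, 143, 166, 169, 169, 168, 168, 168, 161, 141, 123, 119, 120, 119, 120, 120, 120, 120, 119, 120, 119, 119, 124, 137, 150, 152, 152, 152]
90 [78, 76, 73, 66, 65, 64, 63, 61, 60, 60, 61, 72, 101, 128, 142, 153, 166, 169, 169, 168, 158, 135, 122, 120, 121, 121, 121, 121, 120, 121, 120, 121, 120, 121, 127, 141, 150, 152, 152, 152]
96 [56, 57, 56, 57, 57, 61, 77, 89, 85, 93, 106, 104, 107, 121, 127, 145, 165, 168, 169, 168, 155, 121, 97, 95, 96, 
[... 2145 characters left out ...]
 151, 153, 152, 153, 153, 152]
168 [111, 110, 111, 111, 111, 114, 119, 121, 120, 108, 83, 82, 108, 121, 122, 122, 122, 122, 122, 122, 123, 123, 123, 123, 122, 123, 123, 123, 123, 123, 123, 123, 130, 142, 151, 153, 152, 152, 153, 153]
174 [152, 153, 152, 152, 152, 153, 153, 152, 153, 151, 141, 134, 152, 166, 169, 169, 169, 169, 168, 164, 157, 153, 152, 152, 153, 152, 153, 153, 152, 153, 152, 153, 152, 152, 152, 152, 153, 153, 153, 153]
180 [153, 153, 152, 153, 152, 153, 152, 153, 153, 153, 152, 153, 152, 152, 152, 152, 153, 152, 153, 152, 152, 153, 152, 153, 153, 152, 152, 152, 153, 152, 152, 152, 153, 152, 152, 152, 152, 152, 152, 152]
[270.5, 71.6, 286.8, 177.9] 0.7
[([279.1, 125.0], 0.79)]
```

jog_arm --motion "-1 0.1 0.15 0 0; -1 0.1 0.3 0 0; -1 0.1 0.3 -0.15 0; -1 0.1 0.3 -0.3 0; -1 0.1 0.3 -0.4 0; -1 0.1 0.3 -0.4 0; -1 0.1 0.3 -0.4 0; -1 0.1 0.3 -0.4 0"

```text
time_s: 5.83
position: [0.5962, 0.1993, 0.2853]
eef_rot: [0.709, 0.705, 0.001, 0.001]
contact_force: [-0.3, 0.4, 1.0]
gripper_width: 0.0852
finger_force: 0.0
```

jog_arm --motion "-1 0 0.01 -0.15 0; -1 0 0.01 -0.3 0; -1 0 0.01 -0.4 0; -1 0 0.01 -0.41 0; -0.5 0 0.01 -0.41 0; 0 0 0.01 -0.41 0; 0.4 0 0.01 -0.41 0; 0.7 0 0.01 -0.41 0; 1 0 0.01 -0.41 0; 1 0 0.01 -0.41 0; 1 0 0.01 -0.41 0; 1 0 0.01 -0.41 0" --force 40

```text
time_s: 6.83
position: [0.5959, 0.2022, 0.2024]
eef_rot: [0.709, 0.705, 0.001, 0.0]
contact_force: [-0.2, 0.7, 4.7]
gripper_width: 0.0074
finger_force: 40.0
```

jog_arm --motion "1 0 0 0.05 0; 1 0 0 0.12 0; 1 0 0 0.22 0; 1 0 0 0.32 0; 1 0 0 0.42 0; 1 0 0 0.52 0; 1 0 0 0.62 0; 1 0 0 0.72 0; 1 0 0 0.8 0; 1 0 0 0.8 0; 1 0 0 0.8 0"

```text
time_s: 7.75
position: [0.5958, 0.2022, 0.3619]
eef_rot: [0.709, 0.705, 0.0, 0.0]
contact_force: [0.7, 0.3, -3.8]
gripper_width: 0.0074
finger_force: 39.2
```

Run:
```python
from h import *
s=readout.state(); print(s["time_s"],s["position"],s["contact_force"],s["gripper_width"],s["moment"])
c=camera("scene"); cv2.imwrite("pics/s2.png",draw(c,[],(205,100,365,270),3.5))
```

```text
7.75 [0.59575757 0.20215388 0.36190649] [ 0.73395679  0.33740365 -3.7955565 ] 0.007445020961061998 [-0.00971747 -0.02618617 -0.0056231 ]
```

View pics/s2.png

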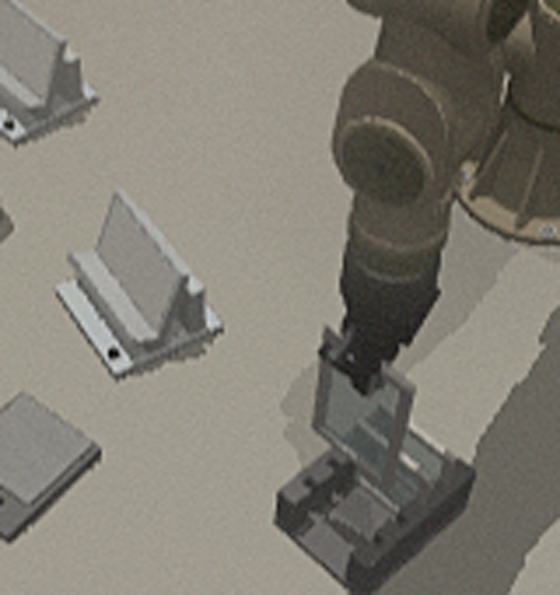

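The cassette hangs upright in the gripper at (365,400) in the crop, clear of the rack, and both short cassettes are still in their slots. Carrying it to a hover in front of the panel.

jog_arm --motion "1 0 -0.05 0 0; 1 0 -0.15 0 0; 1 -0.01 -0.3 0 -0.02; 1 -0.02 -0.45 0 -0.04; 1 -0.03 -0.6 0 -0.06; 1 -0.03 -0.75 0 -0.08; 1 -0.03 -0.88 0 -0.1; 1 -0.03 -1 0 -0.1"

```text
time_s: 8.47
position: [0.5885, -0.0002, 0.3599]
eef_rot: [0.746, 0.666, -0.001, -0.001]
contact_force: [0.3, -0.2, -2.9]
gripper_width: 0.0075
finger_force: 39.2
```

jog_arm --motion "1 0 -0.13 0 -0.02; 1 0 -0.28 0 -0.04; 1 -0.01 -0.43 0 -0.06; 1 -0.02 -0.58 0 -0.08; 1 -0.03 -0.73 0 -0.09; 1 -0.03 -0.87 0 -0.09; 1 -0.03 -0.96 0 -0.09; 1 -0.03 -1 0 -0.09; 1 -0.03 -1 0 -0.09; 1 -0.03 -1 0 -0.09; 1 -0.03 -1 0 -0.09; 1 -0.03 -1 0 -0.09"

```text
time_s: 9.47
position: [0.5835, -0.1965, 0.3615]
eef_rot: [0.775, 0.632, 0.0, -0.0]
contact_force: [-0.2, 0.0, -2.4]
gripper_width: 0.0079
finger_force: 39.2
```

```bash
cat >> h.py <<'E'
S=(.5546,-.1957,-.2022)
def instand(s):
    p=np.array(s["position"]); d=R.from_euler('z',-S[2]).apply(p-[S[0],S[1],0]); y=R.from_quat(s["eef_rot"]).as_matrix()[:,1]
    return np.round(d*1000,1),round(np.arctan2(y[1],y[0])-S[2],3)
E
python3 - <<'E'
from h import *
s=readout.state(); print(s["time_s"],s["position"],s["contact_force"],s["gripper_width"],instand(s))
c=camera("wrist"); p=np.array(s["position"]); yaw=np.arctan2(*R.from_quat(s["eef_rot"]).as_matrix()[1::-1,1])
P=place(box(-4,4,-50,50,0,160)[0],p[0],p[1],yaw)+[0,0,p[2]-.1924]
cv2.imwrite("pics/w3.png",draw(c,models(None,S)+[(P,(0,255,0))],(100,20,420,260),2.5))
E
```

```text
9.4667 [ 0.5835115  -0.19653356  0.36148743] [-0.1710612   0.04298465 -2.43792655] 0.007891679032070475 (array([ 28.5,   5. , 361.5]), np.float64(-0.0))
```

View pics/w3.png

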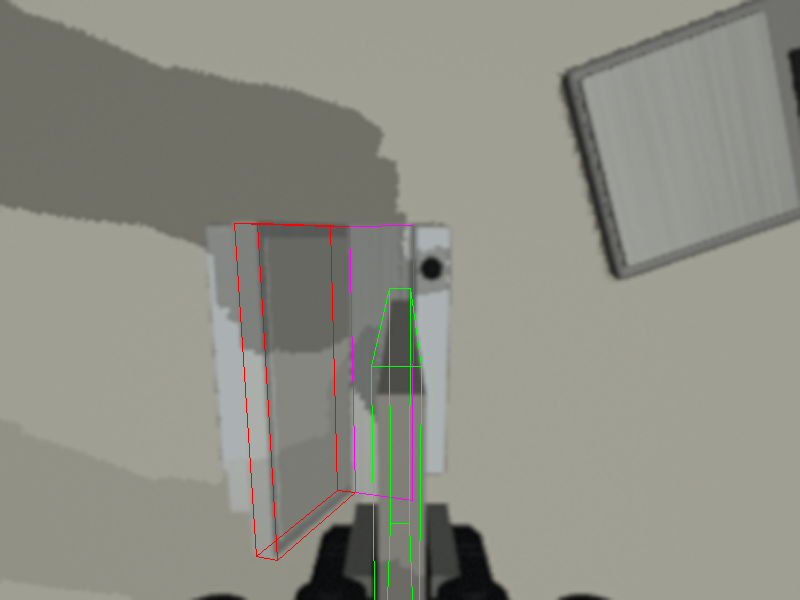

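Overlay matches the stand well. The held cassette sits about 7 mm toward −y in the gripper, so it is nearly centred on the stand. Lowering in front of the panel.

jog_arm --motion "1 -0.03 0.01 0 0; 1 -0.07 0.015 -0.05 0; 1 -0.07 0.015 -0.13 0; 1 -0.07 0.015 -0.22 0; 1 -0.07 0.015 -0.3 0; 1 -0.07 0.015 -0.38 0; 1 -0.07 0.015 -0.44 0; 1 -0.07 0.015 -0.49 0; 1 -0.07 0.015 -0.52 0; 1 -0.07 0.015 -0.54 0; 1 -0.07 0.015 -0.54 0; 1 -0.07 0.015 -0.54 0"

```text
time_s: 10.52
position: [0.5697, -0.1949, 0.2541]
eef_rot: [0.775, 0.631, 0.0, 0.0]
contact_force: [-0.4, 0.3, -2.0]
gripper_width: 0.0074
finger_force: 39.3
```

Run:
```python
from h import *
s=readout.state(); print(s["time_s"],s["contact_force"],instand(s))
```

```text
10.5167 [-0.43076538  0.26460571 -2.03218357] (array([ 14.6,   3.8, 254.1]), np.float64(-0.002))
```

jog_arm --motion "1 -0.02 0.004 -0.01 0; 1 -0.042 0.008 -0.02 0; 1 -0.042 0.008 -0.03 0; 1 -0.042 0.008 -0.04 0; 1 -0.042 0.008 -0.045 0; 1 -0.042 0.008 -0.045 0; 1 -0.042 0.008 -0.045 0"

```text
time_s: 11.1
position: [0.5612, -0.1934, 0.2445]
eef_rot: [0.775, 0.631, 0.0, 0.0]
contact_force: [0.4, -0.2, -2.5]
gripper_width: 0.0074
finger_force: 39.3
```

jog_arm --motion "1 0 0 -0.005 0; 1 0 0 -0.01 0; 1 0 0 -0.01 0; 1 0 0 -0.01 0"

```text
time_s: 11.43
position: [0.5613, -0.1934, 0.2427]
eef_rot: [0.775, 0.631, 0.0, 0.0]
contact_force: [-0.0, -0.3, -0.8]
gripper_width: 0.0073
finger_force: 39.5
```

Light contact with the ledge. Now loosening step by step and letting the top lean back on the rear finger.

jog_arm --motion "0.78 0 0 -0.002 0; 0.74 0 0 -0.002 0; 0.68 0 0 -0.002 0; 0.6 0 0 -0.002 0; 0.52 0 0 -0.002 0; 0.45 -0.01 0.002 -0.002 0; 0.4 -0.02 0.004 -0.002 0; 0.38 -0.035 0.007 -0.002 0; 0.38 -0.05 0.01 -0.002 0; 0.38 -0.065 0.013 -0.002 0; 0.38 -0.08 0.016 -0.002 0; 0.38 -0.08 0.016 -0.002 0"

```text
time_s: 12.43
position: [0.5444, -0.1899, 0.2422]
eef_rot: [0.776, 0.631, -0.0, -0.0]
contact_force: [-0.6, 0.3, -1.0]
gripper_width: 0.0264
finger_force: 0.1
```

Run:
```python
from h import *
s=readout.state(); print(s["time_s"],s["contact_force"],instand(s),s["gripper_width"])
c=camera("wrist"); a=draw(c,models(None,S),(60,20,460,384),1.0)
d=camera("scene"); b=draw(d,[],(205,110,290,215),3.46)[:364]
b=cv2.copyMakeBorder(b,0,364-b.shape[0],0,0,cv2.BORDER_CONSTANT)
cv2.imwrite("pics/m1.png",np.hstack([a,b]))
```

```text
12.4333 [-0.5525179   0.34771241 -1.01996714] (array([-11.1,   3.6, 242.2]), np.float64(-0.002)) 0.026401657590359028
```

View pics/m1.png

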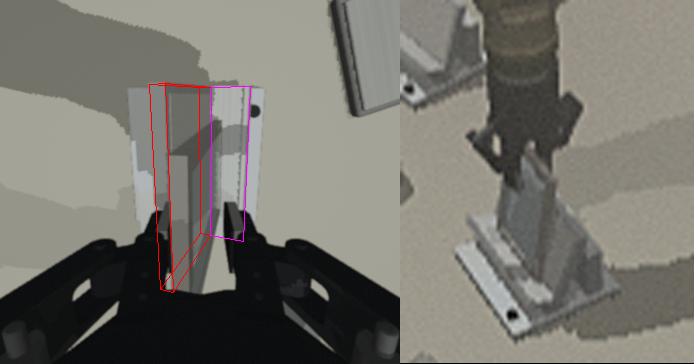

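The cassette leans on the rear finger with its bottom at the corner, at about (190,170) in the wrist half, and is centred. Continuing the lean.

jog_arm --motion "0.38 -0.015 0.003 0 0; 0.38 -0.03 0.006 0 0; 0.38 -0.045 0.009 0 0; 0.38 -0.06 0.012 0 0; 0.38 -0.075 0.015 0 0; 0.38 -0.09 0.018 0 0; 0.38 -0.105 0.021 0 0; 0.38 -0.12 0.024 0 0; 0.38 -0.13 0.027 0 0; 0.38 -0.14 0.029 0 0; 0.38 -0.15 0.031 0 0; 0.38 -0.155 0.032 0 0"

```text
time_s: 13.53
position: [0.5139, -0.1836, 0.2422]
eef_rot: [0.775, 0.631, 0.0, 0.0]
contact_force: [-0.8, 0.3, -0.1]
gripper_width: 0.0269
finger_force: 0.2
```

jog_arm --motion "0.35 0 0 0 0; 0.3 0 0 0 0; 0.25 0 0 0 0; 0.2 0 0 0 0; 0.15 0 0 0 0; 0.1 0 0 0 0; 0 0 0 0 0; 0 0 0 0 0; 0 0 0 0 0"

```text
time_s: 14.28
position: [0.5142, -0.1837, 0.2422]
eef_rot: [0.775, 0.631, 0.0, 0.0]
contact_force: [-0.7, -0.0, -0.5]
gripper_width: 0.0429
finger_force: 0.0
```

Run:
```python
from h import *
s=readout.state(); print(s["time_s"],s["contact_force"],instand(s),s["gripper_width"],s["finger_force"])
```

```text
14.2833 [-0.71942018 -0.03282206 -0.52020124] (array([-42. ,   3.6, 242.2]), np.float64(-0.002)) 0.042911518564962114 0.0
```

Free of the cassette. Next I lift straight up and check the pose numerically.

jog_arm --motion "0 0 0 0.03 0; 0 0 0 0.08 0; 0 0 0 0.15 0; 0 0 0 0.25 0; 0 0 0 0.4 0; 0 0 0 0.55 0; 0 0 0 0.7 0; 0 0 0 0.7 0; 0 0 0 0.7 0"

```text
time_s: 15.03
position: [0.5149, -0.1841, 0.3852]
eef_rot: [0.775, 0.631, 0.001, 0.003]
contact_force: [0.3, 0.5, -1.8]
gripper_width: 0.0432
finger_force: 0.0
```

Run:
```python
from h import *
from scipy.optimize import least_squares
s=readout.state(); print(s["time_s"],s["contact_force"],instand(s))
E6=easel(np.array([(4,0,0),(4,0,160)])/1000); W=place(E6,*S)
for n in("wrist","scene","top"):
    c=camera(n); print(n,"pred base/top",np.round(proj(c,W),1).tolist())
    for l in("tall_cassette","tall_cassette_top"): print(l,[(m["point"],m["confidence"]) for m in mark_of(l,n)][:2])
    b=boxes_of("tall_cassette",n)[:2]; print([(x["box"],x["confidence"]) for x in b])
    P=place(easel(box(0,8,-50,50,0,160)[0]),*S); q=proj(c,P); print("predbox",q.min(0).round(1),q.max(0).round(1))
    for l in("short_cassette_a",): print(l,[(x["box"],x["confidence"]) for x in boxes_of(l,n)][:3])
    cv2.imwrite(f"pics/f_{n}.png",draw(c,[],(0,0,512,384),1))
```

```text
15.0333 [ 0.33510538  0.49900983 -1.78253253] (array([-41.2,   3.4, 385.2]), np.float64(-0.002))
wrist pred base/top [[287.3, 162.0], [248.7, 188.5]]
tall_cassette [([288.2, 162.3], 0.57)]
tall_cassette_top [([245.8, 189.6], 0.98)]
[([239.8, 132.1, 295.3, 233.5], 0.81)]
predbox [244.1 129.1] [290.8 234.2]
short_cassette_a []
scene pred base/top [[239.4, 183.8], [250.0, 153.3]]
tall_cassette [([238.2, 184.4], 0.63)]
tall_cassette_top [([241.2, 183.2], 0.21)]
[([233.4, 146.4, 258.6, 188.8], 0.59), ([309.3, 219.0, 328.8, 244.2], 0.27)]
predbox [232.9 145.7] [257.3 191.8]
short_cassette_a [([306.4, 217.3, 328.1, 246.1], 0.75), ([314.0, 215.2, 337.3, 237.7], 0.62)]
top pred base/top [[289.8, 206.8], [289.8, 218.4]]
tall_cassette [([182.1, 224.6], 0.53)]
tall_cassette_top []
[]
predbox [274.8 202.9] [304.9 222.8]
short_cassette_a [([167.8, 220.5, 197.1, 225.9], 0.62), ([167.1, 213.8, 194.1, 215.9], 0.6)]
```

```bash
python3 -c "
from rig import manip
print(manip.finish_job())"
```

```text
the job is handed in; nothing more can be done
None
```

The tall cassette is standing on the near light stand's ledge, leaning back on the panel and released, and the job is handed in. The hand-in gave no verdict; in the last images the cassette was within about 3 pixels of its target, and the two short cassettes still showed in the rack.

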